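# Start the board tester by its keys

## Task

Start the board tester on the soldering bench: with the fingertips press its blue key, then its yellow key, then its green key, each lightly, and at least half-way down so that it stays down. Leave the red stop key up, and do not disturb the circuit board, the solder spool, the flux jar or the cutters.

Things in the scene. Friction and masses are not known exactly. Their poses are not given: they have to be found in the camera images.
- tester: The board tester: a low grey console fixed to the bench, 190 mm (its x, front to back) x 280 mm (its y) x 40 mm high; origin at the centre of its underside, its front (key side) faces its own -x. Four round keys stand in one row along its y, 50 mm in front of its centre, 65 mm apart, in any order of colours; behind them a black-rimmed nest holds a circuit board.
- blue_top (a point): Centre of the top face of the blue key's cap, a blue disc 30 mm across standing in a black bezel 42 mm across and 6 mm high. The cap's top is 66 mm above (20 mm above the bezel) the bench when fully up. The point sinks with the cap; its z axis points up.
- blue_key (a joint): How far the blue key is pressed down (m): 0 fully up, 0.010 fully down on its stop; it starts within 1 mm of fully up. It resists with 2.5 N at first to 3.5 N at the bottom and stays where it is left; the cap rides on it on a spring that gives 0 to 1 mm while it moves and 1 N per mm more once it is at its stop, and rises again on release; the key counts as pressed beyond 0.005 (half-way).
- blue_unit: The blue key as a whole, fixed on the console's top (40 mm above the bench): bezel and cap; origin at the centre of the bezel's underside, z up. Pushing it with more than 15 N is too hard.
- yellow_top (a point): Centre of the top face of the yellow key's cap, a yellow disc 30 mm across standing in a black bezel 42 mm across and 6 mm high. The cap's top is 66 mm above (20 mm above the bezel) the bench when fully up. The point sinks with the cap; its z axis points up.
- yellow_key (a joint): How far the yellow key is pressed down (m): 0 fully up, 0.010 fully down on its stop; it starts within 1 mm of fully up. It resists with 2.5 N at first to 3.5 N at the bottom and stays where it is left; the cap rides on it on a spring that gives 0 to 1 mm while it moves and 1 N per mm more once it is at its stop, and rises again on release; the key counts as pressed beyond 0.005 (half-way).
- yellow_unit: The yellow key as a whole, fixed on the console's top (40 mm above the bench): bezel and cap; origin at the centre of the bezel's underside, z up. Pushing it with more than 15 N is too hard.
- green_top (a point): Centre of the top face of the green key's cap, a green disc 30 mm across standing in a black bezel 42 mm across and 6 mm high. The cap's top is 66 mm above (20 mm above the bezel) the bench when fully up. The point sinks with the cap; its z axis points up.
- green_key (a joint): How far the green key is pressed down (m): 0 fully up, 0.010 fully down on its stop; it starts within 1 mm of fully up. It resists with 2.5 N at first to 3.5 N at the bottom and stays where it is left; the cap rides on it on a spring that gives 0 to 1 mm while it moves and 1 N per mm more once it is at its stop, and rises again on release; the key counts as pressed beyond 0.005 (half-way).
- green_unit: The green key as a whole, fixed on the console's top (40 mm above the bench): bezel and cap; origin at the centre of the bezel's underside, z up. Pushing it with more than 15 N is too hard.
- red_top (a point): Centre of the top face of the red key's cap, a red disc 30 mm across standing in a black bezel 42 mm across and 6 mm high. The cap's top is 66 mm above (20 mm above the bezel) the bench when fully up. The point sinks with the cap; its z axis points up.
- red_key (a joint): How far the red key is pressed down (m): 0 fully up, 0.010 fully down on its stop; it starts within 1 mm of fully up. It resists with 2.5 N at first to 3.5 N at the bottom and stays where it is left; the cap rides on it on a spring that gives 0 to 1 mm while it moves and 1 N per mm more once it is at its stop, and rises again on release; the key counts as pressed beyond 0.005 (half-way).
- red_unit: The red key as a whole, fixed on the console's top (40 mm above the bench): bezel and cap; origin at the centre of the bezel's underside, z up. Pushing it with more than 15 N is too hard.
- board_mid (a point): Centre of the loose green circuit board, 55 x 88 x 4 mm with parts up to 8 mm tall on it, lying in the nest on the console, 45 mm behind the console's centre.
- spool_mid (a point): Centre (21 mm up) of a loose standing metal solder spool, 56 mm across and 42 mm high, to the +y side of the console.
- flux_mid (a point): Centre (35 mm up) of a loose small amber flux jar, 36 mm across and 70 mm high, to the -y side of the console.
- cutters_mid (a point): Middle of the loose red-handled side cutters lying flat behind the console, about 130 mm long, 56 mm wide and 12 mm high.

How it is judged:
By the outcome, as a careful person would: the job done as asked, in the order asked, and still so for the second after the job is handed in, with the robot touching nothing.
It also fails if it takes over 59 s, if anything falls off the work surface, if the arm or the gripper's body presses on something with over 40 N, if the wrist force passes 120 N, or if a joint passes its speed limit or range.

## Robot

A 6-joint arm with a two-finger parallel gripper is mounted at the origin on the work surface. World frame = base frame: x ahead of the robot, y to its left, z up, the work surface at z = 0. Lengths are in m, angles in rad, forces in N, time in s.
With the tool pointing down it reaches from about 0.35 to 0.975 m from the base axis. Payload 4.9 kg.
Tool frame: the origin (TCP) lies midway between the tips of the shut fingers; the grasp point (between the pads) lies 19 mm behind it; z points along the fingers, y is the line along which they close (so a half turn about z gives the same grasp; the last joint's range is limited). The gripper opens to 85 mm and grips with 20 to 120 N. Pads are 22 mm wide; open, the fingers measure 114 mm over their backs; the gripper's body (76 mm by 85 mm) begins 54 mm behind the grasp point. The pads swing forward as they close: fully open they stand 13 mm farther back than shut.
Start: joints at [-1.351, 0.053, 1.613, -0, 1.476, -0.119], TCP at [0.208, -0.589, 0.231] pointing down, gripper open.
Joint ranges: [-3.01, 3.01], [-1.01, 2.22], [0.06, 2.58], [-1.02, 4.17], [0.09, 2.62], [-3.14, 3.14]. Speed limits (rad/s): [2.57, 2.57, 3.14, 3.14, 3.14, 3.14].

## Interface

Orientations are given as a rotation vector (axis times angle).
In Python, from station import ctrl gives the robot as it stands.
- The arm moves only by the shell command python3 -m handwheel 'ROWS' [FORCE]. ROWS is JSON, a list of rows, each an object with "gripper": the gripper command: -1 is fully open, 1 is shut, values between are in proportion; "offset": the shift along the tool's x, y, z in mm, a list of three; "rotation": the turn, a rotation vector about the tool's x, y, z in rad, a list of three. A call has exactly 8 rows; each row is the pose to reach, as a shift and turn from the pose commanded when the call began, along the tool's axes at that moment; what a row does not reach only later rows make up. A row lasts 1/8 s, in which the tool goes at most 62.5 mm and 10.7 degrees, less where a joint would pass 70% of its speed; a pose out of reach is approached as far as the arm can. A call with a gripper value outside its range is refused whole. The fingers move at their own pace and stop on an object; FORCE is the grip in N (left out, the last holds). Time passes only in rows, so rows that repeat a pose let the fingers close, or fill a call up. It gives the time, the measured TCP pose, the force, the opening and the grip force at its end, in the units of the state.
- ctrl.get_obs(): the state, without advancing time (a new reading comes with each control period).
- ctrl.get_image(name): name is "side" or "top" or "wrist"; returns a dict with "image" (400x640x3 uint8, red, green, blue), "fovy" (degrees; the focal length in pixels is half the picture's height over the tangent of half this angle, whatever the lens; pixels are square), "cx", "cy" (the principal point, pixels), "xyz" and "attitude" of the camera in the world. Camera axes: x right, y up, looking along -z (the intrinsics and any distortion apply to the point x, -y, -z); pixel columns grow to the right and rows downward; lengths in m; the calibration is good to about 2 mm. A picture is of the moment at which its call begins. There is no depth.
- ctrl.finish_job(): hands the job in; it is judged then, once.
The state is a dict: "t": time; "q": joint angles; "dq": joint speeds; "effort": joint torques, N m; "tool_pos": TCP position; "tool_rot": TCP orientation; "contact_force": force on the tool from outside, world axes, zero at the start; "wrist_torque": the same for the moment, N m; "opening": finger opening in m; "grip_force": force on a finger pad.
Only numpy, scipy, OpenCV 4.12 (cv2) and the standard library are available. Lean on these libraries where they do the work, as an engineer would, in place of code of your own. Each camera call takes 0.05 s, during which the arm holds its last target. There are 200 camera calls.

## Working session

There is one attempt and no reset: what is moved stays moved. The work goes in short steps, Python scripts to look and compute and a shell command to move; the robot and the scene stay as the last step left them, time stands still between calls to the robot, and variables do not carry over. Pictures are saved under pics/ and viewed, at most 10 in all, crops included, and the job is handed in when it is done.

```bash
mkdir -p pics; ls; python3 - <<'E'
from station import ctrl
import cv2
print(ctrl.get_obs())
for n in("top","side"):
    d=ctrl.get_image(n); print(n,{k:v for k,v in d.items() if k!="image"})
    cv2.imwrite(f"pics/{n}0.png",d["image"][:,:,::-1])
E
```

```text
pics
{'t': 0.0, 'q': array([-1.35102483e+00,  5.33537964e-02,  1.61430016e+00,  4.56551396e-06,
        1.47598608e+00, -1.18995645e-01]), 'dq': array([0.00041248, 0.0003963 , 0.00078046, 0.00155297, 0.00046665,
       0.00199621]), 'effort': array([-3.60304948e-04, -3.93691921e+01, -3.70173848e+01, -9.65873483e-05,
        7.15765374e-03, -8.20888232e-06]), 'tool_pos': array([ 0.20757052, -0.58886568,  0.23006123]), 'tool_rot': array([-3.09461727e+00, -5.29247857e-01,  1.54749727e-04]), 'contact_force': array([ 0.35465006, -0.39442506,  0.42407752]), 'wrist_torque': array([ 0.0048303 , -0.01424336,  0.02988595]), 'grip_force': 0.0, 'opening': 0.08515185523647063}
top {'fovy': 44.03032879535666, 'cx': 322.8009693281617, 'cy': 201.12845040871366, 'xyz': array([0.48191071, 0.02766528, 1.01262666]), 'attitude': array([ 0.12820619, -0.09519681, -1.54365832])}
side {'fovy': 55.22275778482725, 'cx': 321.1480582250084, 'cy': 199.2207719237141, 'xyz': array([ 0.33306761, -0.47113456,  0.49570453]), 'attitude': array([ 0.88842633, -0.23934621, -0.46947931])}
```

View pics/top0.png

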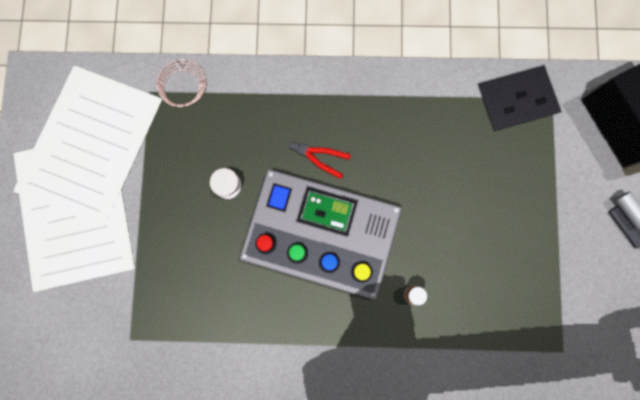

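View pics/side0.png

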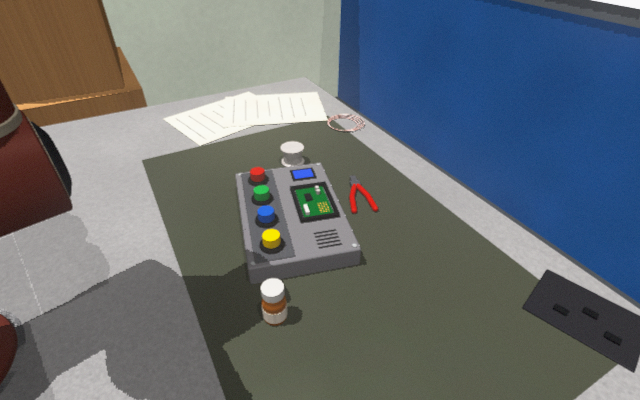

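The top view shows the console with its keys at red (264,243), green (297,253), blue (329,262) and yellow (362,271). The jar stands near yellow at (417,296). The side view shows the caps in the same order at (257,174), (262,193), (266,214) and (271,238).

```bash
cat > h.py <<'E'
import numpy as np, cv2
from scipy.spatial.transform import Rotation as R
from station import ctrl
HUE={"red":(174,6),"green":(50,80),"blue":(100,125),"yellow":(22,34)}
def ray(d,u,v):
    f=200/np.tan(np.radians(d["fovy"])/2)
    w=R.from_rotvec(d["attitude"]).apply([(u-d["cx"])/f,-(v-d["cy"])/f,-1]); return np.array(d["xyz"]),w
def onz(d,u,v,z):
    o,w=ray(d,u,v); return o+w*(z-o[2])/w[2]
def blobs(d,c,amin=60):
    h=cv2.cvtColor(d["image"],cv2.COLOR_RGB2HSV); lo,hi=HUE[c]
    H=h[...,0]; m=((H>=lo)&(H<=hi)) if lo<hi else ((H>=lo)|(H<=hi))
    m=(m&(h[...,1]>130)&(h[...,2]>70)).astype(np.uint8)
    n,l,s,ce=cv2.connectedComponentsWithStats(m)
    return [(s[i,4],s[i,2],s[i,3],ce[i].round(1)) for i in range(1,n) if s[i,4]>amin]
E
python3 - <<'E'
from h import *
G={"top":dict(red=(264,243),green=(297,253),blue=(329,262),yellow=(362,271)),"side":dict(red=(257,174),green=(262,193),blue=(266,214),yellow=(271,238))}
P={}
for n in G:
    d=ctrl.get_image(n)
    for c,g in G[n].items():
        b=min(blobs(d,c),key=lambda b:np.hypot(*(b[3]-g)))
        p=onz(d,*b[3],.062 if n=="side" else .065); P[n,c]=p; print(n,c,b,p.round(4))
    v=P[n,"red"]-P[n,"yellow"]; print("spacing",np.linalg.norm(v)/3,"yaw",np.degrees(np.arctan2(-v[0],v[1])))
d=ctrl.get_image("top");print("jar",onz(d,417,296,.07))
o=ctrl.get_obs();r=R.from_rotvec(o["tool_rot"]);print(r.as_matrix().round(4))
for c in G["top"]: print(c,(r.inv().apply(P["top",c]-o["tool_pos"])*1000).round(1))
E
```

```text
top red (np.int32(244), np.int32(18), np.int32(18), array([264.2, 242.7])) [0.5348 0.1597 0.065 ]
top green (np.int32(232), np.int32(18), np.int32(17), array([296.6, 252. ])) [0.5186 0.097  0.065 ]
top blue (np.int32(252), np.int32(18), np.int32(18), array([329.1, 261.7])) [0.5018 0.0345 0.065 ]
top yellow (np.int32(257), np.int32(18), np.int32(18), array([361.8, 271.3])) [ 0.4853 -0.0279  0.065 ]
spacing 0.06466944336151892 yaw -14.784512839881051
side red (np.int32(183), np.int32(15), np.int32(15), array([256.9, 173.7])) [0.5358 0.1505 0.062 ]
side green (np.int32(186), np.int32(15), np.int32(16), array([260.6, 192. ])) [0.519  0.0893 0.062 ]
side blue (np.int32(252), np.int32(18), np.int32(18), array([265.5, 213.6])) [0.5025 0.0259 0.062 ]
side yellow (np.int32(318), np.int32(19), np.int32(20), array([270.8, 238.2])) [ 0.4859 -0.0362  0.062 ]
spacing 0.06443267052669488 yaw -14.94572126115741
jar [ 0.44222718 -0.13113721  0.07      ]
[[ 9.431e-01  3.324e-01 -3.000e-04]
 [ 3.324e-01 -9.431e-01  1.000e-03]
 [ 1.000e-04 -1.000e-03 -1.000e+00]]
red [ 557.4 -597.4  166.4]
green [ 521.3 -543.6  166.3]
blue [ 484.7 -490.3  166.2]
yellow [ 448.4 -436.9  166.2]
```

The console pose is consistent in spacing and yaw, but the two views differ by 8 mm in y. I'll go above blue and check with the wrist camera.

```bash
python3 -m handwheel '[{"gripper":1,"offset":[60,-61,0],"rotation":[0,0,0.17]},{"gripper":1,"offset":[120,-122,0],"rotation":[0,0,0.339]},{"gripper":1,"offset":[160,-162,0],"rotation":[0,0,0.339]},{"gripper":1,"offset":[200,-202,0],"rotation":[0,0,0.339]},{"gripper":1,"offset":[240,-243,0],"rotation":[0,0,0.339]},{"gripper":1,"offset":[280,-283,0],"rotation":[0,0,0.339]},{"gripper":1,"offset":[320,-324,0],"rotation":[0,0,0.339]},{"gripper":1,"offset":[350,-354,0],"rotation":[0,0,0.339]}]'; python3 -m handwheel '[{"gripper":1,"offset":[4,-43,10],"rotation":[0,0,0]},{"gripper":1,"offset":[40,-86,20],"rotation":[0,0,0]},{"gripper":1,"offset":[60,-120,30],"rotation":[0,0,0]},{"gripper":1,"offset":[70,-150,40],"rotation":[0,0,0]},{"gripper":1,"offset":[82,-173,50],"rotation":[0,0,0]},{"gripper":1,"offset":[82,-173,50],"rotation":[0,0,0]},{"gripper":1,"offset":[82,-173,50],"rotation":[0,0,0]},{"gripper":1,"offset":[82,-173,50],"rotation":[0,0,0]}]'
python3 - <<'E'
from h import *
o=ctrl.get_obs();print(o);print(R.from_rotvec(o["tool_rot"]).as_matrix().round(4))
for n in("wrist","side","top"):
    d=ctrl.get_image(n);cv2.imwrite(f"pics/{n}1.png",d["image"][:,:,::-1]); 
    if n=="wrist": print(d["xyz"],d["attitude"],d["fovy"],d["cx"],d["cy"])
    for c in HUE:
        for b in blobs(d,c): print(n,c,b,onz(d,*b[3],.066).round(4))
E
```

```text
t: 1.25
tool_pos: [0.4206, -0.1373, 0.2315]
tool_rot: [3.141, -0.001, 0.002]
contact_force: [1.2, -0.5, -0.3]
opening: 0.0001
grip_force: 0.0
t: 2.25
tool_pos: [0.5022, 0.0329, 0.1819]
tool_rot: [3.141, -0.002, 0.001]
contact_force: [-0.9, 0.2, -0.1]
opening: -0.0
grip_force: 0.0
{'t': 2.25, 'q': array([-8.23938836e-02, -2.09350886e-01,  1.94365233e+00, -2.53341091e-04,
        1.40635377e+00,  1.48980127e+00]), 'dq': array([-0.00086264, -0.00112296, -0.00105234,  0.00236427, -0.00067826,
        0.00258478]), 'effort': array([ 2.14550695e-01, -2.69536293e+01, -3.61949980e+01,  7.23346850e-03,
        3.37586198e-04, -2.50384495e-03]), 'tool_pos': array([0.50224534, 0.03290664, 0.18188846]), 'tool_rot': array([ 3.14126599e+00, -2.13209647e-03,  1.43543662e-03]), 'contact_force': array([-0.85863446,  0.22824595, -0.12192058]), 'wrist_torque': array([-0.01114121, -0.01648971, -0.02099729]), 'grip_force': 0.0, 'opening': -3.3294487579461205e-05}
[[ 1.0e+00 -1.4e-03  9.0e-04]
 [-1.4e-03 -1.0e+00 -3.0e-04]
 [ 9.0e-04  3.0e-04 -1.0e+00]]
[0.56854852 0.03234939 0.32449185] [-0.20593686  0.2
[... 1797 characters left out ...]
0.066 ]
top red (np.int32(565), np.int32(46), np.int32(32), array([325.8, 158.5])) [0.7021 0.0457 0.066 ]
top red (np.int32(7610), np.int32(127), np.int32(183), array([318.5, 330.5])) [0.374  0.0512 0.066 ]
top red (np.int32(4700), np.int32(77), np.int32(72), array([326.4, 257.7])) [0.5092 0.0398 0.066 ]
top red (np.int32(191), np.int32(14), np.int32(18), array([262.7, 242.3])) [0.5354 0.1625 0.066 ]
top red (np.int32(445), np.int32(78), np.int32(11), array([302.6, 396. ])) [0.2564 0.0772 0.066 ]
top green (np.int32(617), np.int32(48), np.int32(28), array([323.3, 208.8])) [0.6028 0.0481 0.066 ]
top blue (np.int32(381), np.int32(22), np.int32(25), array([278.7, 196.9])) [0.624  0.1352 0.066 ]
```

View pics/wrist1.png

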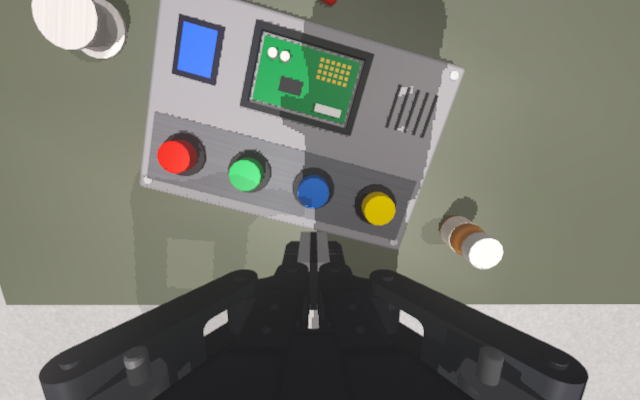

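The wrist view shows blue (313,191), green (245,174), yellow (378,208) and the finger tips at about (313,235). The wrist and top views agree to a few mm, so I'll descend to 15 mm above blue and check in the side view.

```bash
python3 -m handwheel '[{"gripper":1,"offset":[1,0,30],"rotation":[0,0,0]},{"gripper":1,"offset":[1,0,60],"rotation":[0,0,0]},{"gripper":1,"offset":[1,0,80],"rotation":[0,0,0]},{"gripper":1,"offset":[1,0,95],"rotation":[0,0,0]},{"gripper":1,"offset":[1,0,100],"rotation":[0,0,0]},{"gripper":1,"offset":[1,0,100],"rotation":[0,0,0]},{"gripper":1,"offset":[1,0,100],"rotation":[0,0,0]},{"gripper":1,"offset":[1,0,100],"rotation":[0,0,0]}]'
python3 - <<'E'
from h import *
p=ctrl.get_obs()["tool_pos"];ims=[]
for n,(u,v) in (("wrist",(313,210)),("side",(268,208))):
    d=ctrl.get_image(n); im=d["image"][:,:,::-1].copy()
    f=200/np.tan(np.radians(d["fovy"])/2);c=R.from_rotvec(d["attitude"]).inv().apply(p-d["xyz"])
    print(n,"TCP px",d["cx"]-f*c[0]/c[2],d["cy"]+f*c[1]/c[2])
    for q in ("blue",):
        for b in blobs(d,q): print(b,onz(d,*b[3],.066).round(4))
    w=50 if n=="side" else 100
    ims.append(cv2.resize(im[v-w:v+w,u-w:u+w],(400,400),interpolation=cv2.INTER_NEAREST))
cv2.imwrite("pics/c2.png",np.hstack(ims))
E
```

```text
t: 3.4
tool_pos: [0.5038, 0.0337, 0.0822]
tool_rot: [3.141, -0.0, 0.002]
contact_force: [0.5, 0.3, 0.5]
opening: -0.0001
grip_force: 0.0
wrist TCP px 312.06039038061925 249.2783276263443
(np.int32(2782), np.int32(61), np.int32(56), array([129.4,  24.1])) [0.6164 0.1234 0.066 ]
(np.int32(1240), np.int32(50), np.int32(37), array([314.5, 222.4])) [0.5133 0.0323 0.066 ]
side TCP px 263.53747408672467 201.97506051692042
(np.int32(57803), np.int32(301), np.int32(303), array([514. , 112.1])) [1.2317 0.0941 0.066 ]
(np.int32(323), np.int32(14), np.int32(49), array([  3.6, 113.4])) [0.0714 0.7064 0.066 ]
(np.int32(177), np.int32(22), np.int32(11), array([302.4, 173.2])) [0.6147 0.103  0.066 ]
(np.int32(246), np.int32(17), np.int32(17), array([265.8, 214. ])) [0.501  0.0201 0.066 ]
```

View pics/c2.png

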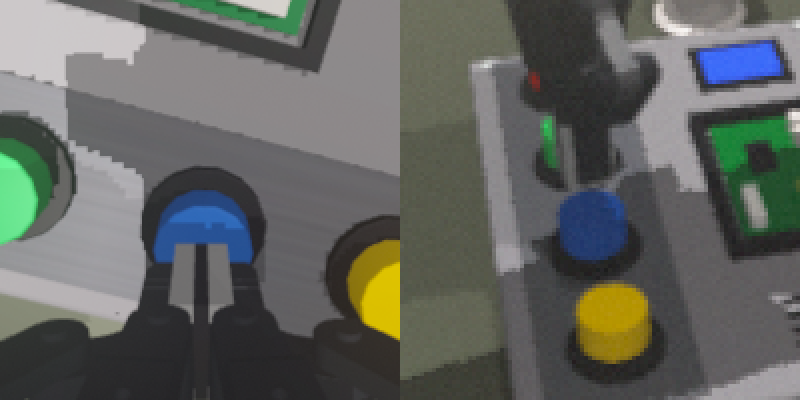

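```bash
python3 - <<'E'
from h import *
d=ctrl.get_image("wrist")
print("bezel far edge", onz(d,315,193.5,.046),"cap top far edge",onz(d,315,214,.066),"low cap far edge",onz(d,315,205,.046))
print("bezel l/r",onz(d,213+71,220,.046),onz(d,213+133,220,.046))
d=ctrl.get_image("side");print("cap top side view",onz(d,266,208.7,.066))
print(ctrl.get_obs()["tool_pos"])
E
```

```text
bezel far edge [0.52558527 0.03191994 0.046     ] cap top far edge [0.51833891 0.03204386 0.066     ] low cap far edge [0.51793815 0.03190707 0.046     ]
bezel l/r [0.5077165  0.05218472 0.046     ] [0.5077091  0.01159244 0.046     ]
cap top side view [0.50694147 0.03344135 0.066     ]
[0.5033493  0.03376281 0.08159409]
```

Tip and key agree within 2 mm. I'll press blue to about z = 0.057.

```bash
python3 -m handwheel '[{"gripper":1,"offset":[0,1,8],"rotation":[0,0,0]},{"gripper":1,"offset":[0,1,14],"rotation":[0,0,0]},{"gripper":1,"offset":[0,1,17],"rotation":[0,0,0]},{"gripper":1,"offset":[0,1,20],"rotation":[0,0,0]},{"gripper":1,"offset":[0,1,22],"rotation":[0,0,0]},{"gripper":1,"offset":[0,1,24],"rotation":[0,0,0]},{"gripper":1,"offset":[0,1,24.5],"rotation":[0,0,0]},{"gripper":1,"offset":[0,1,24.5],"rotation":[0,0,0]}]'
```

```text
t: 4.6
tool_pos: [0.5032, 0.0327, 0.0569]
tool_rot: [-3.142, 0.0, 0.0]
contact_force: [-3.1, 1.0, 3.4]
opening: -0.0002
grip_force: 1.5
```

```bash
python3 -m handwheel '[{"gripper":1,"offset":[0,0,-10],"rotation":[0,0,0]},{"gripper":1,"offset":[0,0,-25],"rotation":[0,0,0]},{"gripper":1,"offset":[-3,12,-30],"rotation":[0,0,0]},{"gripper":1,"offset":[-10,38,-30],"rotation":[0,0,0]},{"gripper":1,"offset":[-16.5,62.5,-30],"rotation":[0,0,0]},{"gripper":1,"offset":[-16.5,62.5,-26],"rotation":[0,0,0]},{"gripper":1,"offset":[-16.5,62.5,-25],"rotation":[0,0,0]},{"gripper":1,"offset":[-16.5,62.5,-25],"rotation":[0,0,0]}]'
python3 - <<'E'
from h import *
p=ctrl.get_obs()["tool_pos"];ims=[]
for n,(u,v) in (("wrist",(313,210)),("side",(268,218))):
    d=ctrl.get_image(n); im=d["image"][:,:,::-1].copy()
    w=50 if n=="side" else 100
    ims.append(cv2.resize(im[v-w:v+w,u-w:u+w],(400,400),interpolation=cv2.INTER_NEAREST))
cv2.imwrite("pics/c3.png",np.hstack(ims))
E
```

```text
t: 5.6
tool_pos: [0.4867, -0.0293, 0.0816]
tool_rot: [-3.141, -0.001, 0.0]
contact_force: [-0.3, 0.5, -0.3]
opening: -0.0001
grip_force: 0.0
```

View pics/c3.png

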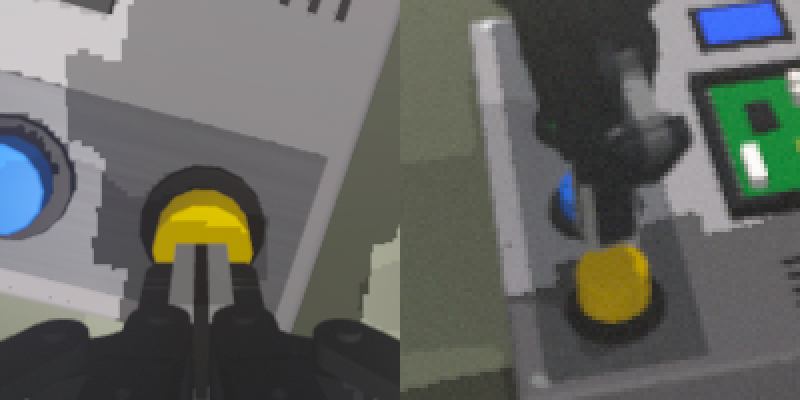

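The fingertips sit over yellow exactly as they did over blue: the cap is centred at crop (203,230), and blue to its left looks lower. I'll press yellow.

```bash
python3 -m handwheel '[{"gripper":1,"offset":[0,1,8],"rotation":[0,0,0]},{"gripper":1,"offset":[0,1,14],"rotation":[0,0,0]},{"gripper":1,"offset":[0,1,17],"rotation":[0,0,0]},{"gripper":1,"offset":[0,1,20],"rotation":[0,0,0]},{"gripper":1,"offset":[0,1,22],"rotation":[0,0,0]},{"gripper":1,"offset":[0,1,24],"rotation":[0,0,0]},{"gripper":1,"offset":[0,1,24.5],"rotation":[0,0,0]},{"gripper":1,"offset":[0,1,24.5],"rotation":[0,0,0]}]'
```

```text
t: 6.7
tool_pos: [0.4867, -0.0308, 0.0574]
tool_rot: [-3.142, 0.0, -0.0]
contact_force: [-1.7, 1.3, 2.3]
opening: 0.0001
grip_force: 1.5
```

```bash
python3 -m handwheel '[{"gripper":1,"offset":[0,0,-12],"rotation":[0,0,0]},{"gripper":1,"offset":[0,0,-30],"rotation":[0,0,0]},{"gripper":1,"offset":[8,-31,-40],"rotation":[0,0,0]},{"gripper":1,"offset":[19,-73,-40],"rotation":[0,0,0]},{"gripper":1,"offset":[28,-107,-38],"rotation":[0,0,0]},{"gripper":1,"offset":[33,-126,-30],"rotation":[0,0,0]},{"gripper":1,"offset":[33,-126,-25],"rotation":[0,0,0]},{"gripper":1,"offset":[33,-126,-25],"rotation":[0,0,0]}]'
python3 - <<'E'
from h import *
ims=[]
for n,(u,v) in (("wrist",(313,210)),("side",(268,218))):
    d=ctrl.get_image(n); im=d["image"][:,:,::-1].copy()
    w=50 if n=="side" else 100
    ims.append(cv2.resize(im[v-w:v+w,u-w:u+w],(400,400),interpolation=cv2.INTER_NEAREST))
cv2.imwrite("pics/c4.png",np.hstack(ims))
E
```

```text
t: 7.7
tool_pos: [0.519, 0.0945, 0.0815]
tool_rot: [3.141, -0.001, -0.003]
contact_force: [0.7, -0.6, -0.4]
opening: 0.0002
grip_force: 0.0
```

View pics/c4.png

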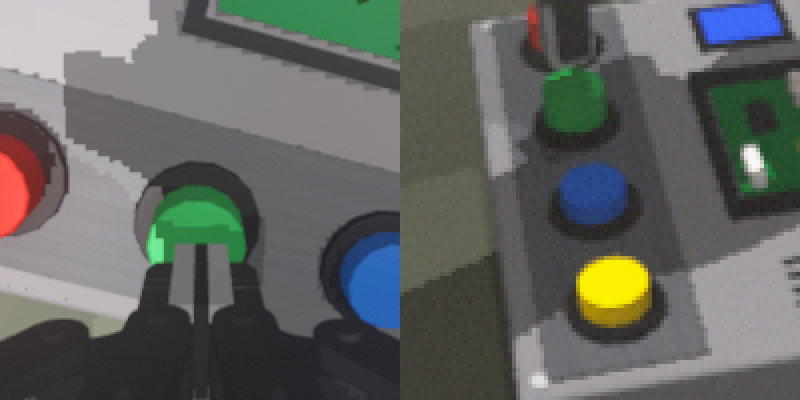

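Green is up under the tips, about 2 mm to +y, and blue and yellow are visibly lower and staying down. I'll press green with that correction.

```bash
python3 -m handwheel '[{"gripper":1,"offset":[1,-2,8],"rotation":[0,0,0]},{"gripper":1,"offset":[1,-2,14],"rotation":[0,0,0]},{"gripper":1,"offset":[1,-2,17],"rotation":[0,0,0]},{"gripper":1,"offset":[1,-2,20],"rotation":[0,0,0]},{"gripper":1,"offset":[1,-2,22],"rotation":[0,0,0]},{"gripper":1,"offset":[1,-2,24],"rotation":[0,0,0]},{"gripper":1,"offset":[1,-2,24.5],"rotation":[0,0,0]},{"gripper":1,"offset":[1,-2,24.5],"rotation":[0,0,0]}]'; python3 -m handwheel '[{"gripper":1,"offset":[0,0,-12],"rotation":[0,0,0]},{"gripper":1,"offset":[0,0,-30],"rotation":[0,0,0]},{"gripper":1,"offset":[0,0,-60],"rotation":[0,0,0]},{"gripper":1,"offset":[0,0,-90],"rotation":[0,0,0]},{"gripper":1,"offset":[0,0,-120],"rotation":[0,0,0]},{"gripper":1,"offset":[0,0,-150],"rotation":[0,0,0]},{"gripper":1,"offset":[0,0,-150],"rotation":[0,0,0]},{"gripper":1,"offset":[0,0,-150],"rotation":[0,0,0]}]'
python3 - <<'E'
from h import *
ims=[]
for n,(u,v,w) in (("wrist",(313,200,180)),("side",(268,208,60))):
    im=ctrl.get_image(n)["image"][:,:,::-1]
    ims.append(cv2.resize(im[v-w:v+w,u-w:u+w],(400,400),interpolation=cv2.INTER_NEAREST))
cv2.imwrite("pics/c5.png",np.hstack(ims))
E
```

```text
t: 8.8
tool_pos: [0.5208, 0.0972, 0.0579]
tool_rot: [3.141, -0.0, 0.0]
contact_force: [-1.5, -1.3, 2.6]
opening: 0.0002
grip_force: 1.4
t: 9.8
tool_pos: [0.5204, 0.0973, 0.2076]
tool_rot: [-3.141, 0.0, 0.0]
contact_force: [-0.8, 0.8, -0.1]
opening: -0.0002
grip_force: 0.0
```

View pics/c5.png

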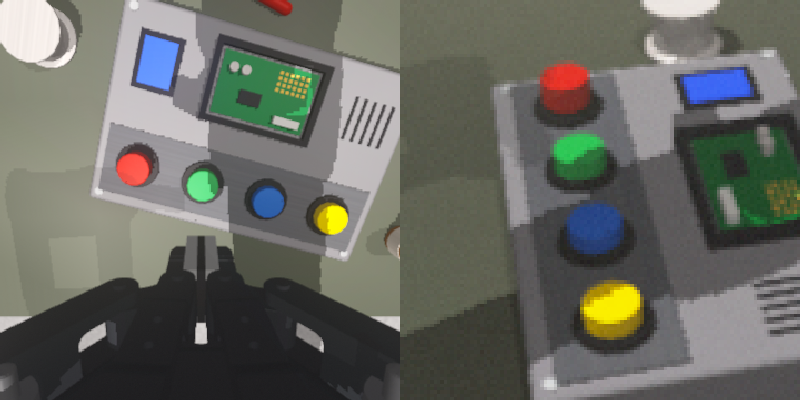

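The wrist and side views show green, blue and yellow low in their bezels and red still tall. Board, spool and cutters are in place and the arm is clear, so I'll hand in.

```bash
python3 -c "
from station import ctrl
print(ctrl.finish_job())"
```

```text
the job is handed in; nothing more can be done
None
```

I pressed blue, then yellow, then green, each with about 2–3.5 N and about 8–9 mm down; all three stayed down, red stayed up, nothing else was touched, and the job was handed in at about 10 s (no verdict came back).

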